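# Shake out the housing with the loose coil

### The arm

A 6-joint arm with a two-finger parallel gripper is mounted at the origin on the work surface. World frame = base frame: x ahead of the robot, y to its left, z up, the work surface at z = 0. Lengths are in mm, angles in rad, forces in N, time in s.
With the tool pointing down it reaches from about 350 to 875 mm from the base axis. Payload 4.2 kg.
Tool frame: the origin (TCP) lies at the very end of the fingers, on their centre line; the grasp point (between the pads) lies 19 mm behind it; z points along the fingers, y is the line along which they close (so a half turn about z gives the same grasp; the last joint's range is limited). The gripper opens to 85 mm and grips with 20 to 120 N. Pads are 22 mm wide; open, the fingers measure 114 mm over their backs; the gripper's body (76 mm by 85 mm) begins 54 mm behind the grasp point. The pads swing forward as they close: fully open they stand 13 mm farther back than shut.
Start: joints at [1.607, 0.385, 0.008, 0, -1.194, -0.259], TCP at [138.069, 609.538, 231.312] pointing down, gripper open.
Joint ranges: [-3.14, 3.14], [-1.21, 2.06], [-1.07, 1.41], [-3.16, 2.05], [-2.99, -0.16], [-3.1, 3.1]. Speed limits (rad/s): [2.79, 2.79, 3.14, 3.14, 3.14, 3.14].

### API

Orientations are given as a unit quaternion [x, y, z, w].
In Python, from bench import arm, optics gives the robot as it stands. The module is installed in compiled form; this text tells all that it offers.
- The arm moves only by the tool step_arm, never from a script. Its argument "motion" is a list of rows, each an object with "dr": the turn, a rotation vector about the tool's x, y, z in units of 8 degrees (1.0 is 8 degrees), a list of three; "slide": the shift along the tool's x, y, z in mm, a list of three; "jaw": the finger opening in mm, from 0 to 85.4. A call has exactly 8 rows; each row is the pose to reach, as a shift and turn from the pose commanded when the call began, along the tool's axes at that moment; what a row does not reach only later rows make up. A row lasts 1/8 s, in which the tool goes at most 62.5 mm and 10.7 degrees, less where a joint would pass 70% of its speed; a pose out of reach is approached as far as the arm can. A call with a gripper value outside its range is refused whole. The fingers move at their own pace and stop on an object; the grip force is fixed at half the most. Time passes only in rows, so rows that repeat a pose let the fingers close, or fill a call up. It gives the time, the measured TCP pose, the force, the opening and the grip force at its end, in the units of the state.
- arm.read_state(): the state, without advancing time (a new reading comes with each control period).
- optics.get_image(name): name is "side" or "top"; returns the picture (384x512x3 uint8, blue, green, red); there is no depth.
- optics.camera_info(name): a dict with "camera_matrix" (3x3 intrinsics, pixels), "view" (4x4, takes a point from world to camera coordinates). Camera axes: x right, y up, looking along -z (the intrinsics and any distortion apply to the point x, -y, -z); pixel columns grow to the right and rows downward; lengths in mm; the calibration is good to about 2 mm. A picture is of the moment at which its call begins. camera_info takes no time and is no camera call.
- arm.job_done(): hands the job in; it is judged then, once.
The state is a dict: "clock": time; "joints": joint angles; "joint_vel": joint speeds; "joint_efforts": joint torques, N m; "position": TCP position; "ee_rot": TCP orientation; "contact_force": force on the tool from outside, world axes, zero at the start; "wrist_torque": the same for the moment, N m; "gripper_width": finger opening in mm; "grasp_force": force on a finger pad.
Only numpy, scipy, OpenCV 4.12 (cv2) and the standard library are available. Lean on these libraries where they do the work, as an engineer would, in place of code of your own. Each camera call takes 0.05 s, during which the arm holds its last target. There are 200 camera calls.

### The job

One of the three sealed grey housings on the black mat has a heavy coil that has broken loose inside it. Pick them up one at a time and, lid up, gently shake or rock each at least twice back and forth along its length, far enough to feel for something rolling inside; set the one with the loose coil down in the aluminium tray, and leave the sound ones standing lid up on the black mat. Do not drop or slam the housings, and leave the other things on the bench where they are.

Things in the scene. Friction and masses are not known exactly. Their poses are not given: they have to be found in the camera images.
- unit_a: One of three look-alike sealed grey plastic housings, 110 mm long (x), 50 mm wide (y), 44 mm high, screw heads and a blank plate on the lid, a black round cable gland standing 13 mm out of its +x end at mid height. Origin: centre of the underside; x along its length to the gland, z up out of the lid. About 0.4 kg; weight varies from one to the next, sound or faulty.
- unit_b: A housing just like unit_a. Any one of the three is the faulty one: in it the coil (steel-cored, 200 g, a drum of 31 mm diameter lying across the width) rolls freely along the inside, up to 33 mm either way from the middle along x, and stops at the end walls, so the weight in the hand shifts. A tilt of over 5 degrees or a brisk stroke along x sets it rolling.
- unit_c: A housing just like unit_a. In the two sound housings the coil is held fast in the middle (under 1 mm of play), so their balance does not shift however they are rocked. A loose coil, once run to the low end and brought level slowly, stays at that end.
- mat: Black rubber bench mat fixed on the bench, 200 mm (x) by 340 mm (y), 3 mm thick. Origin: centre of the underside. The housings stand on it side by side along its y, about 125 mm apart, their lengths along its x, all turned like the mat.
- tray: Open aluminium rework tray, fixed, 170 mm (x) by 180 mm (y) outside, 26 mm high, walls and floor 4 mm thick, empty. Origin: centre of the underside. It stands beside the mat, to the left or to the right.
- stand: Bystander: soldering-iron stand, dark steel base 150 by 90 mm with a yellow sponge and a steel holder up to 70 mm high, fixed, on the other side of the mat from the tray. Origin: centre of the underside.
- spray: Bystander: clear spray bottle, 42 mm diameter, 130 mm high, standing loose beyond the mat. Origin: centre of the underside.
- partsbox: Bystander: clear divided parts box, 90 by 130 mm, 45 mm high, loose beyond the mat. Origin: centre of the underside.
- driver: Bystander: screwdriver, 170 mm long, lying loose beyond the mat. Origin: about its middle.
There are look-alikes about, which are no part of the job. Leave any red look-alike of the unit_c alone.

How it is judged:
By the outcome, as a careful person would: the job done as asked, in the order asked, and still so for the second after the job is handed in, with the robot touching nothing.
It also fails if it takes over 72 s, if anything falls off the work surface, if the arm or the gripper's body presses on something with over 40 N, if the wrist force passes 120 N, or if a joint passes its speed limit or range.

## Working session

There is one attempt and no reset: what is moved stays moved. The work goes in short steps, Python scripts to look and compute and a tool call to move; the robot and the scene stay as the last step left them, time stands still between calls to the robot, and variables do not carry over. Pictures are saved under pics/ and viewed, at most 10 in all, crops included, and the job is handed in when it is done.

Besides the shell and the picture viewer there is one more tool, called after "Emit:" by a JSON object that holds its "fn" and its "kwargs". step_arm: Moves the arm, as the interface text tells. Its arguments: {"type":"object","properties":{"motion":{"type":"array","items":{"type":"object","properties":{"dr":{"type":"array","items":{"type":"number"}},"slide":{"type":"array","items":{"type":"number"}},"jaw":{"type":"number"}}}}},"required":["motion"]}

```bash
mkdir -p pics; python3 - <<'E'
from bench import arm, optics
import cv2
for n in("top","side"):
    cv2.imwrite(f"pics/{n}0.png",optics.get_image(n)); i=optics.camera_info(n); print(n,i)
print(arm.read_state())
E
```

```text
top {'camera_matrix': array([[456.47856343,   0.        , 251.29760757],
       [  0.        , 456.47856343, 191.13983203],
       [  0.        ,   0.        ,   1.        ]]), 'view': array([[ 2.69555037e-02, -9.99614193e-01,  6.69824361e-03,
        -7.96791695e+00],
       [ 9.97943938e-01,  2.72990343e-02,  5.79884369e-02,
        -5.25868710e+02],
       [-5.81489202e-02,  5.12136408e-03,  9.98294783e-01,
        -1.19317364e+03],
       [ 0.00000000e+00,  0.00000000e+00,  0.00000000e+00,
         1.00000000e+00]])}
side {'camera_matrix': array([[440.11548085,   0.        , 258.01996755],
       [  0.        , 440.11548085, 191.65544627],
       [  0.        ,   0.        ,   1.        ]]), 'view': array([[ 7.99345171e-01, -6.00531570e-01, -2.02270016e-02,
        -4.37989611e+02],
       [ 4.18640775e-01,  5.32457994e-01,  7.35682259e-01,
        -2.58690200e+02],
       [-4.31030393e-01, -5.96531908e-01,  6.77024728e-01,
        -1.02013485e+03],
       [ 0.00000000e+00,  0.00000000e+00,  0.00000000e+00,
         1.00000000e+00]])}
{'clock': 0.1, 'joints': array([ 1.60662501e+00,  3.85510892e-01,  6.76301948e-03, -4.77450603e-04,
       -1.19401155e+00, -2.58642250e-01]), 'joint_vel': array([ 0.00107435, -0.00153785,  0.00269179,  0.00021831,  0.00169004,
        0.00085131]), 'joint_efforts': array([-1.74292331e-04, -3.93317091e+01,  1.88930351e+01,  4.19794545e+00,
       -2.61113244e-03,  3.00261064e-06]), 'position': array([137.93967579, 609.04654211, 230.30603272]), 'ee_rot': array([ 9.93790384e-01, -1.11263924e-01, -7.54952125e-05,  1.00347991e-03]), 'contact_force': array([-0.34086762,  0.80703352,  0.00753028]), 'wrist_torque': array([-0.00107682, -0.02903285,  0.00590548]), 'grasp_force': 0.0, 'gripper_width': 85.48128627470528}
```

View pics/top0.png

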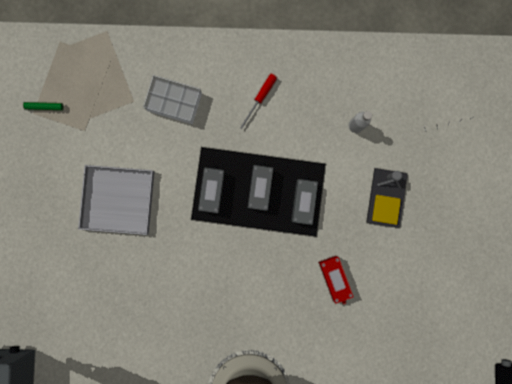

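View pics/side0.png

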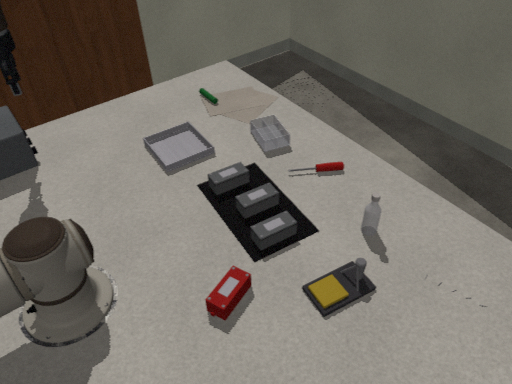

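The top view shows the tray at about (118,200), the mat with three grey units at (211,190), (261,187) and (305,202), and the stand on the right at (388,198). The red look-alike is at (336,280). The side view agrees.

```bash
cat > h.py <<'E'
import numpy as np, cv2
from scipy.spatial.transform import Rotation as R
from bench import arm, optics
def ray(n,u,v,z):
    i=optics.camera_info(n);K=i["camera_matrix"];V=i["view"]
    d=np.linalg.inv(K)@[u,v,1]; d=V[:3,:3].T@(d*[1,-1,-1]); o=-V[:3,:3].T@V[:3,3]
    return o+d*(z-o[2])/d[2]
def proj(n,p):
    i=optics.camera_info(n);c=i["view"]@np.append(p,1);q=i["camera_matrix"]@(c[:3]*[1,-1,-1]);return q[:2]/q[2]
def st():
    s=arm.read_state(); r=R.from_quat(s["ee_rot"])
    print("t",round(s["clock"],2),"p",s["position"].round(1),"x",r.as_matrix()[:,0].round(3),"z",r.as_matrix()[:,2].round(3),
      "F",s["contact_force"].round(2),"Mtool",r.inv().apply(s["wrist_torque"]).round(3),"w",round(s["gripper_width"],1),"g",round(s["grasp_force"],1))
    return s,r
def togo(target,yaw):
    "slide (tool axes) and tool-z turn (8deg units) to bring TCP to target with tool x at yaw"
    s,r=st(); d=r.inv().apply(np.array(target)-s["position"])
    W=R.from_matrix(np.array([[np.cos(yaw),np.sin(yaw),0],[np.sin(yaw),-np.cos(yaw),0],[0,0,-1]]))
    print("slide",d.round(1),"dr",((r.inv()*W).as_rotvec()/np.radians(8)).round(3))
E
python3 - <<'E'
from h import *
im=cv2.imread("pics/top0.png"); g=cv2.cvtColor(im,cv2.COLOR_BGR2GRAY)
def rect(c,z):
    b=cv2.boxPoints(cv2.minAreaRect(c)); p=np.array([ray("top",*q,z)[:2] for q in b])
    e=p[1]-p[0],p[2]-p[1]; print(" c",p.mean(0).round(1),[ (round(np.hypot(*k),1),round(np.degrees(np.arctan2(k[1],k[0]))%180,1)) for k in e])
roi=np.zeros_like(g); roi[140:245,180:340]=1
m=((g<35)*roi).astype(np.uint8); pts=cv2.findNonZero(m); print("mat"); rect(cv2.convexHull(pts),3)
mat=np.zeros_like(g); cv2.fillConvexPoly(mat,cv2.convexHull(pts),1); mat=cv2.erode(mat,np.ones((5,5)))
for nm,lo,z in(("plate",130,47),("housing",45,47)):
    n,l,s,c=cv2.connectedComponentsWithStats(((g>lo)*mat).astype(np.uint8))
    for k in range(1,n):
        if s[k,4]>80: print(nm,s[k,4],ray("top",*c[k],z).round(1)); rect(cv2.findNonZero((l==k).astype(np.uint8)),z)
print("tray")
t=[ray("top",u,v,26).round(0) for u,v in((86,166),(155,170),(153,235),(80,230))];print(t,np.mean(t,0))
a=cv2.resize(im[140:245,70:330],None,fx=3,fy=3,interpolation=cv2.INTER_CUBIC); cv2.imwrite("pics/crop.png",a)
E
```

```text
mat
 c [527.1 -12.6] [(np.float64(193.2), np.float64(174.3)), (np.float64(337.0), np.float64(83.9))]
plate 148 [535.  -15.2  47. ]
 c [535.1 -15.3] [(np.float64(45.3), np.float64(173.4)), (np.float64(21.2), np.float64(83.4))]
plate 147 [525.  112.1  47. ]
 c [524.9 112.1] [(np.float64(45.6), np.float64(173.8)), (np.float64(21.2), np.float64(83.4))]
plate 147 [ 501.2 -131.5   47. ]
 c [ 501.2 -131.4] [(np.float64(45.4), np.float64(174.1)), (np.float64(21.1), np.float64(84.4))]
housing 862 [534.6 -15.6  47. ]
 c [534.7 -15.5] [(np.float64(111.7), np.float64(174.0)), (np.float64(51.4), np.float64(84.0))]
housing 867 [524.3 111.6  47. ]
 c [524.6 111.2] [(np.float64(111.3), np.float64(173.8)), (np.float64(52.3), np.float64(83.4))]
housing 894 [ 501.4 -130.9   47. ]
 c [ 501.7 -130.9] [(np.float64(111.9), np.float64(173.9)), (np.float64(53.4), np.float64(84.2))]
tray
[array([579., 442.,  26.]), array([574., 261.,  26.]), array([404., 259.,  26.]), array([412., 450.,  26.])] [492.25 353.    26.  ]
```

View pics/crop.png

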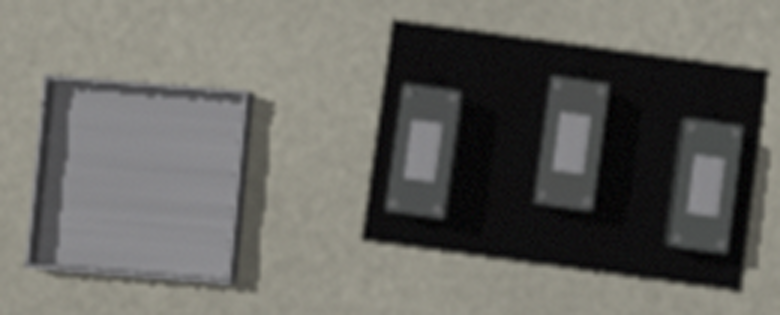

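The crop shows the tray on the left and the three housings upright on the mat, all turned about -6° like the mat.

```bash
python3 -c "
from h import *
togo([525,112,120],np.radians(-6.1))"
```

```text
t 0.1 p [137.9 609.  230.3] x [ 0.975 -0.221  0.   ] z [-0.    -0.002 -1.   ] F [-0.34  0.81  0.01] Mtool [ 0.005  0.029 -0.006] w 85.5 g 0.0
slide [487.4 398.9 111.1] dr [ 0.014  0.    -0.835]
```

Emit:
{"fn": "step_arm", "kwargs": {"motion": [{"dr": [0, 0, -0.2], "slide": [45, 36, 10], "jaw": 85}, {"dr": [0, 0, -0.4], "slide": [93, 76, 21], "jaw": 85}, {"dr": [0, 0, -0.6], "slide": [140, 116, 32], "jaw": 85}, {"dr": [0, 0, -0.835], "slide": [188, 154, 42], "jaw": 85}, {"dr": [0, 0, -0.835], "slide": [236, 193, 53], "jaw": 85}, {"dr": [0, 0, -0.835], "slide": [284, 232, 64], "jaw": 85}, {"dr": [0, 0, -0.835], "slide": [332, 271, 75], "jaw": 85}, {"dr": [0, 0, -0.835], "slide": [380, 310, 86], "jaw": 85}]}}

```text
clock: 1.1
position: [439.8, 223.0, 145.3]
ee_rot: [0.999, -0.053, 0.0, -0.0]
contact_force: [0.2, 0.6, 0.1]
gripper_width: 85.3
grasp_force: 0.0
```

```bash
python3 -c "
from h import *
togo([525,112,120],np.radians(-6.1))"
```

```text
t 1.1 p [439.8 223.  145.3] x [ 0.994 -0.106  0.   ] z [ 0.  0. -1.] F [0.21 0.59 0.08] Mtool [0.122 0.07  0.05 ] w 85.3 g 0.0
slide [ 96.4 101.4  25.3] dr [-0.001 -0.001  0.005]
```

Emit:
{"fn": "step_arm", "kwargs": {"motion": [{"slide": [32, 34, 8], "jaw": 85}, {"slide": [64, 68, 17], "jaw": 85}, {"slide": [96.4, 101.4, 25], "jaw": 85}, {"slide": [96.4, 101.4, 50], "jaw": 85}, {"slide": [96.4, 101.4, 80], "jaw": 85}, {"slide": [96.4, 101.4, 110], "jaw": 85}, {"slide": [96.4, 101.4, 130], "jaw": 85}, {"slide": [96.4, 101.4, 137], "jaw": 85}]}}

```text
$.motion[0]: bad value
```

Emit:
{"fn": "step_arm", "kwargs": {"motion": [{"slide": [0, 0, 0], "jaw": 40}, {"slide": [0, 0, 0], "jaw": 40}, {"slide": [0, 0, 0], "jaw": 40}, {"slide": [0, 0, 0], "jaw": 40}, {"slide": [0, 0, 0], "jaw": 40}, {"slide": [0, 0, 0], "jaw": 40}, {"slide": [0, 0, 0], "jaw": 40}, {"slide": [0, 0, 0], "jaw": 40}]}}

```text
$.motion[0]: bad value
```

```bash
python3 -c "
from h import *
togo([525,112,8],np.radians(-6.1))"
```

```text
t 1.1 p [439.8 223.  145.3] x [ 0.994 -0.106  0.   ] z [ 0.  0. -1.] F [0.21 0.59 0.08] Mtool [0.122 0.07  0.05 ] w 85.3 g 0.0
slide [ 96.4 101.5 137.3] dr [-0.001 -0.001  0.005]
```

dr is required in every row.

Emit:
{"fn": "step_arm", "kwargs": {"motion": [{"dr": [0, 0, 0], "slide": [32, 34, 8], "jaw": 85}, {"dr": [0, 0, 0], "slide": [64, 68, 17], "jaw": 85}, {"dr": [0, 0, 0], "slide": [96.4, 101.4, 25], "jaw": 85}, {"dr": [0, 0, 0], "slide": [96.4, 101.4, 50], "jaw": 85}, {"dr": [0, 0, 0], "slide": [96.4, 101.4, 80], "jaw": 85}, {"dr": [0, 0, 0], "slide": [96.4, 101.4, 110], "jaw": 85}, {"dr": [0, 0, 0], "slide": [96.4, 101.4, 130], "jaw": 85}, {"dr": [0, 0, 0], "slide": [96.4, 101.4, 137], "jaw": 85}]}}

```text
clock: 2.1
position: [523.2, 113.2, 7.2]
ee_rot: [0.999, -0.053, -0.001, 0.001]
contact_force: [-0.3, -0.3, 0.4]
gripper_width: 85.4
grasp_force: 0.0
```

Emit:
{"fn": "step_arm", "kwargs": {"motion": [{"dr": [0, 0, 0], "slide": [0, 0, 0], "jaw": 40}, {"dr": [0, 0, 0], "slide": [0, 0, 0], "jaw": 40}, {"dr": [0, 0, 0], "slide": [0, 0, 0], "jaw": 40}, {"dr": [0, 0, 0], "slide": [0, 0, 0], "jaw": 40}, {"dr": [0, 0, 0], "slide": [0, 0, 0], "jaw": 40}, {"dr": [0, 0, 0], "slide": [0, 0, 0], "jaw": 40}, {"dr": [0, 0, 0], "slide": [0, 0, 0], "jaw": 40}, {"dr": [0, 0, 0], "slide": [0, 0, 0], "jaw": 40}]}}

```text
clock: 3.1
position: [524.8, 114.0, 9.8]
ee_rot: [0.999, -0.053, 0.001, -0.0]
contact_force: [-0.6, 0.2, 6.7]
gripper_width: 49.4
grasp_force: 64.2
```

```bash
python3 -c "
from h import *
togo([525,112,8],np.radians(-6.1))"
```

```text
t 3.1 p [524.8 114.    9.8] x [ 0.994 -0.106  0.002] z [ 0.002  0.001 -1.   ] F [-0.6   0.17  6.68] Mtool [-0.197 -0.326 -0.031] w 49.4 g 64.2
slide [0.4 2.  1.8] dr [-0.006 -0.012  0.005]
```

Emit:
{"fn": "step_arm", "kwargs": {"motion": [{"dr": [0, 0, 0], "slide": [0, 0, -6], "jaw": 40}, {"dr": [0, 0, 0], "slide": [0, 0, -18], "jaw": 40}, {"dr": [0, 0, 0], "slide": [0, 0, -38], "jaw": 40}, {"dr": [0, 0, 0], "slide": [0, 0, -60], "jaw": 40}, {"dr": [0, 0, 0], "slide": [0, 0, -80], "jaw": 40}, {"dr": [0, 0, 0], "slide": [0, 0, -94], "jaw": 40}, {"dr": [0, 0, 0], "slide": [0, 0, -100], "jaw": 40}, {"dr": [0, 0, 0], "slide": [0, 0, -100], "jaw": 40}]}}

```text
clock: 4.1
position: [523.9, 113.6, 108.6]
ee_rot: [0.999, -0.053, -0.0, -0.0]
contact_force: [0.6, 0.0, -4.7]
gripper_width: 49.2
grasp_force: 63.2
```

```bash
python3 -c "
from h import *
st()"
```

```text
t 4.1 p [523.9 113.6 108.6] x [ 0.994 -0.106 -0.   ] z [-0.  0. -1.] F [ 0.64  0.01 -4.67] Mtool [ 0.003  0.035 -0.008] w 49.2 g 63.2
```

Emit:
{"fn": "step_arm", "kwargs": {"motion": [{"dr": [0, 0.4, 0], "slide": [0, 0, 0], "jaw": 40}, {"dr": [0, 0.9, 0], "slide": [0, 0, 0], "jaw": 40}, {"dr": [0, 1.4, 0], "slide": [0, 0, 0], "jaw": 40}, {"dr": [0, 1.9, 0], "slide": [0, 0, 0], "jaw": 40}, {"dr": [0, 2.2, 0], "slide": [0, 0, 0], "jaw": 40}, {"dr": [0, 2.2, 0], "slide": [0, 0, 0], "jaw": 40}, {"dr": [0, 2.2, 0], "slide": [0, 0, 0], "jaw": 40}, {"dr": [0, 2.2, 0], "slide": [0, 0, 0], "jaw": 40}]}}

```text
clock: 5.1
position: [525.0, 114.1, 108.9]
ee_rot: [0.987, -0.053, 0.153, 0.008]
contact_force: [0.8, 0.7, -4.2]
gripper_width: 49.5
grasp_force: 64.7
```

```bash
python3 -c "
from h import *
st()"
```

```text
t 5.1 p [525.  114.1 108.9] x [ 0.948 -0.102  0.303] z [ 0.301 -0.032 -0.953] F [ 0.84  0.67 -4.18] Mtool [-0.031 -0.834  0.03 ] w 49.5 g 64.7
```

Emit:
{"fn": "step_arm", "kwargs": {"motion": [{"dr": [0, -0.6, 0], "slide": [0, 0, 0], "jaw": 40}, {"dr": [0, -1.4, 0], "slide": [0, 0, 0], "jaw": 40}, {"dr": [0, -2.2, 0], "slide": [0, 0, 0], "jaw": 40}, {"dr": [0, -3.0, 0], "slide": [0, 0, 0], "jaw": 40}, {"dr": [0, -3.8, 0], "slide": [0, 0, 0], "jaw": 40}, {"dr": [0, -4.4, 0], "slide": [0, 0, 0], "jaw": 40}, {"dr": [0, -4.4, 0], "slide": [0, 0, 0], "jaw": 40}, {"dr": [0, -4.4, 0], "slide": [0, 0, 0], "jaw": 40}]}}

```text
clock: 6.1
position: [524.0, 113.9, 108.4]
ee_rot: [0.987, -0.052, -0.152, -0.008]
contact_force: [0.4, -0.6, -3.2]
gripper_width: 49.1
grasp_force: 67.6
```

```bash
python3 -c "
from h import *
st()"
```

```text
t 6.1 p [524.  113.9 108.4] x [ 0.948 -0.101 -0.302] z [-0.3    0.032 -0.953] F [ 0.43 -0.6  -3.15] Mtool [0.01  0.842 0.018] w 49.1 g 67.6
```

Emit:
{"fn": "step_arm", "kwargs": {"motion": [{"dr": [0, 0.6, 0], "slide": [0, 0, 0], "jaw": 40}, {"dr": [0, 1.4, 0], "slide": [0, 0, 0], "jaw": 40}, {"dr": [0, 2.2, 0], "slide": [0, 0, 0], "jaw": 40}, {"dr": [0, 3.0, 0], "slide": [0, 0, 0], "jaw": 40}, {"dr": [0, 3.8, 0], "slide": [0, 0, 0], "jaw": 40}, {"dr": [0, 4.4, 0], "slide": [0, 0, 0], "jaw": 40}, {"dr": [0, 4.4, 0], "slide": [0, 0, 0], "jaw": 40}, {"dr": [0, 4.4, 0], "slide": [0, 0, 0], "jaw": 40}]}}

```text
clock: 7.1
position: [524.6, 114.0, 109.6]
ee_rot: [0.987, -0.053, 0.153, 0.007]
contact_force: [-0.3, 0.6, -3.8]
gripper_width: 49.6
grasp_force: 68.6
```

Emit:
{"fn": "step_arm", "kwargs": {"motion": [{"dr": [0, -0.3, 0], "slide": [0, 0, 0], "jaw": 40}, {"dr": [0, -0.8, 0], "slide": [0, 0, 0], "jaw": 40}, {"dr": [0, -1.3, 0], "slide": [0, 0, 0], "jaw": 40}, {"dr": [0, -1.7, 0], "slide": [0, 0, 0], "jaw": 40}, {"dr": [0, -2.0, 0], "slide": [0, 0, 0], "jaw": 40}, {"dr": [0, -2.2, 0], "slide": [0, 0, 0], "jaw": 40}, {"dr": [0, -2.2, 0], "slide": [0, 0, 0], "jaw": 40}, {"dr": [0, -2.2, 0], "slide": [0, 0, 0], "jaw": 40}]}}

```text
clock: 8.1
position: [524.5, 114.3, 108.8]
ee_rot: [0.999, -0.053, 0.0, -0.001]
contact_force: [-0.0, 0.3, -4.0]
gripper_width: 49.2
grasp_force: 68.5
```

```bash
python3 -c "
from h import *
st()"
```

```text
t 8.1 p [524.5 114.3 108.8] x [ 0.994 -0.106  0.   ] z [ 0.001  0.001 -1.   ] F [-0.03  0.35 -4.04] Mtool [-0.04   0.105 -0.016] w 49.2 g 68.5
```

Emit:
{"fn": "step_arm", "kwargs": {"motion": [{"dr": [0, -0.4, 0], "slide": [0, 0, 0], "jaw": 40}, {"dr": [0, -0.9, 0], "slide": [0, 0, 0], "jaw": 40}, {"dr": [0, -1.4, 0], "slide": [0, 0, 0], "jaw": 40}, {"dr": [0, -1.9, 0], "slide": [0, 0, 0], "jaw": 40}, {"dr": [0, -2.2, 0], "slide": [0, 0, 0], "jaw": 40}, {"dr": [0, -2.2, 0], "slide": [0, 0, 0], "jaw": 40}, {"dr": [0, -2.2, 0], "slide": [0, 0, 0], "jaw": 40}, {"dr": [0, -2.2, 0], "slide": [0, 0, 0], "jaw": 40}]}}

```text
clock: 9.1
position: [523.7, 113.8, 108.9]
ee_rot: [0.987, -0.052, -0.152, -0.008]
contact_force: [-0.9, -0.6, -3.1]
gripper_width: 49.3
grasp_force: 69.2
```

Emit:
{"fn": "step_arm", "kwargs": {"motion": [{"dr": [0, 0.3, 0], "slide": [0, 0, 0], "jaw": 40}, {"dr": [0, 0.8, 0], "slide": [0, 0, 0], "jaw": 40}, {"dr": [0, 1.3, 0], "slide": [0, 0, 0], "jaw": 40}, {"dr": [0, 1.7, 0], "slide": [0, 0, 0], "jaw": 40}, {"dr": [0, 2.0, 0], "slide": [0, 0, 0], "jaw": 40}, {"dr": [0, 2.2, 0], "slide": [0, 0, 0], "jaw": 40}, {"dr": [0, 2.2, 0], "slide": [0, 0, 0], "jaw": 40}, {"dr": [0, 2.2, 0], "slide": [0, 0, 0], "jaw": 40}]}}

```text
clock: 10.1
position: [524.1, 113.8, 108.9]
ee_rot: [0.999, -0.053, -0.0, -0.0]
contact_force: [-1.0, -0.6, -3.5]
gripper_width: 49.2
grasp_force: 69.2
```

```bash
python3 -c "
from h import *
st()"
```

```text
t 10.1 p [524.1 113.8 108.9] x [ 0.994 -0.106 -0.   ] z [-0.  0. -1.] F [-0.96 -0.63 -3.49] Mtool [-0.018 -0.048 -0.033] w 49.2 g 69.2
```

```bash
cat >> h.py <<'E'
def samp(n=6):
    L=[]
    for _ in range(n):
        optics.get_image("top"); s=arm.read_state(); L.append(np.r_[R.from_quat(s["ee_rot"]).inv().apply(s["wrist_torque"])[1],s["contact_force"][2]])
    L=np.array(L); print(L[:,0].round(3),"mean",L.mean(0).round(3),"sd",L.std(0).round(3))
E
python3 -c "
from h import *
samp()"
```

```text
[-0.075 -0.01  -0.135 -0.066 -0.053 -0.069] mean [-0.068 -3.821] sd [0.037 0.15 ]
```

Emit:
{"fn": "step_arm", "kwargs": {"motion": [{"dr": [0, 0.5, 0], "slide": [0, 0, 0], "jaw": 40}, {"dr": [0, 1.2, 0], "slide": [0, 0, 0], "jaw": 40}, {"dr": [0, 2.0, 0], "slide": [0, 0, 0], "jaw": 40}, {"dr": [0, 2.2, 0], "slide": [0, 0, 0], "jaw": 40}, {"dr": [0, 2.2, 0], "slide": [0, 0, 0], "jaw": 40}, {"dr": [0, 2.2, 0], "slide": [0, 0, 0], "jaw": 40}, {"dr": [0, 1.8, 0], "slide": [0, 0, 0], "jaw": 40}, {"dr": [0, 1.4, 0], "slide": [0, 0, 0], "jaw": 40}]}}

```text
clock: 11.4
position: [524.9, 115.0, 109.1]
ee_rot: [0.994, -0.053, 0.097, 0.004]
contact_force: [0.5, -0.1, -3.3]
gripper_width: 49.4
grasp_force: 69.6
```

Emit:
{"fn": "step_arm", "kwargs": {"motion": [{"dr": [0, -0.4, 0], "slide": [0, 0, 0], "jaw": 40}, {"dr": [0, -0.8, 0], "slide": [0, 0, 0], "jaw": 40}, {"dr": [0, -1.1, 0], "slide": [0, 0, 0], "jaw": 40}, {"dr": [0, -1.3, 0], "slide": [0, 0, 0], "jaw": 40}, {"dr": [0, -1.4, 0], "slide": [0, 0, 0], "jaw": 40}, {"dr": [0, -1.4, 0], "slide": [0, 0, 0], "jaw": 40}, {"dr": [0, -1.4, 0], "slide": [0, 0, 0], "jaw": 40}, {"dr": [0, -1.4, 0], "slide": [0, 0, 0], "jaw": 40}]}}

```text
clock: 12.4
position: [523.9, 113.7, 108.7]
ee_rot: [0.999, -0.053, -0.0, -0.0]
contact_force: [-0.2, -0.1, -3.9]
gripper_width: 49.4
grasp_force: 69.7
```

```bash
python3 -c "
from h import *
samp();togo([493,354,100],np.radians(-6.1))"
```

```text
[0.069 0.02  0.036 0.068 0.072 0.063] mean [ 0.055 -3.793] sd [0.019 0.586]
t 12.7 p [524.1 113.7 108.7] x [ 0.994 -0.106  0.   ] z [ 0.  0. -1.] F [ 0.11 -0.25 -2.93] Mtool [ 0.016  0.063 -0.027] w 49.4 g 69.7
slide [ -56.3 -235.6    8.7] dr [-0.    -0.     0.002]
```

Left unit: the balance shifts by about 0.12 N·m between ends, so its coil is loose. I'll set it back on the mat for now and test the other two first.

Emit:
{"fn": "step_arm", "kwargs": {"motion": [{"dr": [0, 0, 0], "slide": [0, 0, 15], "jaw": 40}, {"dr": [0, 0, 0], "slide": [0, 0, 35], "jaw": 40}, {"dr": [0, 0, 0], "slide": [0, 0, 57], "jaw": 40}, {"dr": [0, 0, 0], "slide": [0, 0, 77], "jaw": 40}, {"dr": [0, 0, 0], "slide": [0, 0, 89], "jaw": 40}, {"dr": [0, 0, 0], "slide": [0, 0, 95], "jaw": 40}, {"dr": [0, 0, 0], "slide": [0, 0, 98], "jaw": 40}, {"dr": [0, 0, 0], "slide": [0, 0, 99], "jaw": 40}]}}

```text
clock: 13.7
position: [524.4, 113.8, 10.0]
ee_rot: [0.999, -0.053, 0.0, -0.0]
contact_force: [0.3, 0.0, -3.3]
gripper_width: 49.4
grasp_force: 69.7
```

Emit:
{"fn": "step_arm", "kwargs": {"motion": [{"dr": [0, 0, 0], "slide": [0, 0, 0], "jaw": 40}, {"dr": [0, 0, 0], "slide": [0, 0, 0], "jaw": 85}, {"dr": [0, 0, 0], "slide": [0, 0, 0], "jaw": 85}, {"dr": [0, 0, 0], "slide": [0, 0, 0], "jaw": 85}, {"dr": [0, 0, 0], "slide": [0, 0, 0], "jaw": 85}, {"dr": [0, 0, 0], "slide": [0, 0, -20], "jaw": 85}, {"dr": [0, 0, 0], "slide": [0, 0, -60], "jaw": 85}, {"dr": [0, 0, 0], "slide": [0, 0, -90], "jaw": 85}]}}

```text
clock: 14.7
position: [524.4, 113.8, 101.1]
ee_rot: [0.999, -0.053, 0.0, -0.0]
contact_force: [0.7, 0.7, 0.6]
gripper_width: 85.1
grasp_force: 0.0
```

```bash
python3 -c "
from h import *
togo([535,-14,9],np.radians(-6.1))"
```

```text
t 14.7 p [524.4 113.8 101.1] x [ 0.994 -0.106  0.001] z [ 0.001  0.    -1.   ] F [0.74 0.65 0.58] Mtool [ 0.056  0.063 -0.01 ] w 85.1 g 0.0
slide [ 24.  126.   92.1] dr [-0.003 -0.007  0.003]
```

Emit:
{"fn": "step_arm", "kwargs": {"motion": [{"dr": [0, 0, 0], "slide": [8, 42, 0], "jaw": 85}, {"dr": [0, 0, 0], "slide": [16, 84, 0], "jaw": 85}, {"dr": [0, 0, 0], "slide": [24, 126, 4], "jaw": 85}, {"dr": [0, 0, 0], "slide": [24, 126, 20], "jaw": 85}, {"dr": [0, 0, 0], "slide": [24, 126, 48], "jaw": 85}, {"dr": [0, 0, 0], "slide": [24, 126, 74], "jaw": 85}, {"dr": [0, 0, 0], "slide": [24, 126, 88], "jaw": 85}, {"dr": [0, 0, 0], "slide": [24, 126, 92], "jaw": 85}]}}

```text
clock: 15.7
position: [534.4, -14.2, 7.0]
ee_rot: [0.999, -0.053, -0.001, 0.0]
contact_force: [0.5, -0.2, -0.6]
gripper_width: 84.8
grasp_force: 0.0
```

Emit:
{"fn": "step_arm", "kwargs": {"motion": [{"dr": [0, 0, 0], "slide": [0, 0, 0], "jaw": 40}, {"dr": [0, 0, 0], "slide": [0, 0, 0], "jaw": 40}, {"dr": [0, 0, 0], "slide": [0, 0, 0], "jaw": 40}, {"dr": [0, 0, 0], "slide": [0, 0, 0], "jaw": 40}, {"dr": [0, 0, 0], "slide": [0, 0, 0], "jaw": 40}, {"dr": [0, 0, 0], "slide": [0, 0, 0], "jaw": 40}, {"dr": [0, 0, 0], "slide": [0, 0, 0], "jaw": 40}, {"dr": [0, 0, 0], "slide": [0, 0, -6], "jaw": 40}]}}

```text
clock: 16.7
position: [533.6, -14.3, 13.1]
ee_rot: [0.999, -0.053, -0.001, 0.0]
contact_force: [0.3, 0.8, -3.9]
gripper_width: 49.5
grasp_force: 62.7
```

Emit:
{"fn": "step_arm", "kwargs": {"motion": [{"dr": [0, 0, 0], "slide": [0, 0, -14], "jaw": 40}, {"dr": [0, 0, 0], "slide": [0, 0, -36], "jaw": 40}, {"dr": [0, 0, 0], "slide": [0, 0, -60], "jaw": 40}, {"dr": [0, 0, 0], "slide": [0, 0, -82], "jaw": 40}, {"dr": [0, 0, 0], "slide": [0, 0, -94], "jaw": 40}, {"dr": [0, 0.4, 0], "slide": [0, 0, -94], "jaw": 40}, {"dr": [0, 1.0, 0], "slide": [0, 0, -94], "jaw": 40}, {"dr": [0, 1.6, 0], "slide": [0, 0, -94], "jaw": 40}]}}

```text
clock: 17.7
position: [534.2, -14.2, 107.6]
ee_rot: [0.992, -0.053, 0.112, 0.006]
contact_force: [0.5, -0.3, -4.3]
gripper_width: 49.5
grasp_force: 62.7
```

```bash
python3 -c "
from h import *
st()"
```

```text
t 17.7 p [534.2 -14.2 107.6] x [ 0.969 -0.104  0.223] z [ 0.222 -0.024 -0.975] F [ 0.48 -0.26 -4.3 ] Mtool [-0.144 -0.66  -0.012] w 49.5 g 62.7
```

Emit:
{"fn": "step_arm", "kwargs": {"motion": [{"dr": [0, 0.6, 0], "slide": [0, 0, 0], "jaw": 40}, {"dr": [0, 0.6, 0], "slide": [0, 0, 0], "jaw": 40}, {"dr": [0, 0.6, 0], "slide": [0, 0, 0], "jaw": 40}, {"dr": [0, 0.0, 0], "slide": [0, 0, 0], "jaw": 40}, {"dr": [0, -0.9, 0], "slide": [0, 0, 0], "jaw": 40}, {"dr": [0, -1.9, 0], "slide": [0, 0, 0], "jaw": 40}, {"dr": [0, -2.9, 0], "slide": [0, 0, 0], "jaw": 40}, {"dr": [0, -3.8, 0], "slide": [0, 0, 0], "jaw": 40}]}}

```text
clock: 18.7
position: [537.7, -12.8, 108.3]
ee_rot: [0.987, -0.052, -0.153, -0.01]
contact_force: [-1.3, -0.8, -3.6]
gripper_width: 49.3
grasp_force: 63.9
```

Emit:
{"fn": "step_arm", "kwargs": {"motion": [{"dr": [0, 0, 0], "slide": [0, 0, 0], "jaw": 40}, {"dr": [0, 0, 0], "slide": [0, 0, 0], "jaw": 40}, {"dr": [0, 0.6, 0], "slide": [0, 0, 0], "jaw": 40}, {"dr": [0, 1.5, 0], "slide": [0, 0, 0], "jaw": 40}, {"dr": [0, 2.5, 0], "slide": [0, 0, 0], "jaw": 40}, {"dr": [0, 3.5, 0], "slide": [0, 0, 0], "jaw": 40}, {"dr": [0, 4.4, 0], "slide": [0, 0, 0], "jaw": 40}, {"dr": [0, 4.4, 0], "slide": [0, 0, 0], "jaw": 40}]}}

```text
clock: 19.7
position: [526.1, -16.5, 105.0]
ee_rot: [0.988, -0.051, 0.148, 0.01]
contact_force: [-0.9, -0.4, -4.0]
gripper_width: 49.4
grasp_force: 64.2
```

Emit:
{"fn": "step_arm", "kwargs": {"motion": [{"dr": [0, 0, 0], "slide": [0, 0, 0], "jaw": 40}, {"dr": [0, -0.3, 0], "slide": [0, 0, 0], "jaw": 40}, {"dr": [0, -0.8, 0], "slide": [0, 0, 0], "jaw": 40}, {"dr": [0, -1.3, 0], "slide": [0, 0, 0], "jaw": 40}, {"dr": [0, -1.7, 0], "slide": [0, 0, 0], "jaw": 40}, {"dr": [0, -2.0, 0], "slide": [0, 0, 0], "jaw": 40}, {"dr": [0, -2.2, 0], "slide": [0, 0, 0], "jaw": 40}, {"dr": [0, -2.2, 0], "slide": [0, 0, 0], "jaw": 40}]}}

```text
clock: 20.7
position: [536.9, -13.4, 108.4]
ee_rot: [0.999, -0.053, 0.002, -0.001]
contact_force: [-0.3, -0.2, -3.6]
gripper_width: 49.2
grasp_force: 64.2
```

```bash
python3 -c "
from h import *
samp(9);st()"
```

```text
[-0.012  0.015 -0.023 -0.035 -0.021  0.031 -0.01   0.064 -0.018] mean [-1.000e-03 -3.653e+00] sd [0.03  0.493]
t 21.15 p [534.5 -14.1 107.7] x [ 0.994 -0.106  0.   ] z [ 0.  0. -1.] F [-0.73  0.62 -4.06] Mtool [ 0.034 -0.018  0.004] w 49.5 g 64.2
```

Emit:
{"fn": "step_arm", "kwargs": {"motion": [{"dr": [0, -0.5, 0], "slide": [0, 0, 0], "jaw": 40}, {"dr": [0, -1.2, 0], "slide": [0, 0, 0], "jaw": 40}, {"dr": [0, -2.0, 0], "slide": [0, 0, 0], "jaw": 40}, {"dr": [0, -2.2, 0], "slide": [0, 0, 0], "jaw": 40}, {"dr": [0, -2.2, 0], "slide": [0, 0, 0], "jaw": 40}, {"dr": [0, -2.2, 0], "slide": [0, 0, 0], "jaw": 40}, {"dr": [0, -1.8, 0], "slide": [0, 0, 0], "jaw": 40}, {"dr": [0, -1.4, 0], "slide": [0, 0, 0], "jaw": 40}]}}

```text
clock: 22.15
position: [534.1, -14.1, 108.0]
ee_rot: [0.994, -0.053, -0.096, -0.005]
contact_force: [-0.4, 0.5, -4.3]
gripper_width: 49.1
grasp_force: 64.2
```

Emit:
{"fn": "step_arm", "kwargs": {"motion": [{"dr": [0, 0.4, 0], "slide": [0, 0, 0], "jaw": 40}, {"dr": [0, 0.8, 0], "slide": [0, 0, 0], "jaw": 40}, {"dr": [0, 1.1, 0], "slide": [0, 0, 0], "jaw": 40}, {"dr": [0, 1.3, 0], "slide": [0, 0, 0], "jaw": 40}, {"dr": [0, 1.4, 0], "slide": [0, 0, 0], "jaw": 40}, {"dr": [0, 1.4, 0], "slide": [0, 0, 0], "jaw": 40}, {"dr": [0, 1.4, 0], "slide": [0, 0, 0], "jaw": 40}, {"dr": [0, 1.4, 0], "slide": [0, 0, 0], "jaw": 40}]}}

```text
clock: 23.15
position: [534.8, -14.2, 107.6]
ee_rot: [0.999, -0.053, -0.0, 0.0]
contact_force: [0.2, 0.3, -4.1]
gripper_width: 49.0
grasp_force: 64.2
```

```bash
python3 -c "
from h import *
samp(9);st()"
```

```text
[-0.038 -0.01  -0.061 -0.037 -0.016  0.012  0.018  0.035  0.028] mean [-0.008 -3.344] sd [0.031 0.456]
t 23.6 p [534.6 -14.2 107.6] x [ 0.994 -0.106 -0.   ] z [-0. -0. -1.] F [ 0.21 -0.08 -4.14] Mtool [-0.059  0.028 -0.008] w 49.4 g 64.2
```

Middle unit is sound: no shift (0.00 and -0.01). I'll put it back.

Emit:
{"fn": "step_arm", "kwargs": {"motion": [{"dr": [0, 0, 0], "slide": [0, 0, 15], "jaw": 40}, {"dr": [0, 0, 0], "slide": [0, 0, 35], "jaw": 40}, {"dr": [0, 0, 0], "slide": [0, 0, 57], "jaw": 40}, {"dr": [0, 0, 0], "slide": [0, 0, 77], "jaw": 40}, {"dr": [0, 0, 0], "slide": [0, 0, 89], "jaw": 40}, {"dr": [0, 0, 0], "slide": [0, 0, 95], "jaw": 40}, {"dr": [0, 0, 0], "slide": [0, 0, 98], "jaw": 40}, {"dr": [0, 0, 0], "slide": [0, 0, 99], "jaw": 40}]}}

```text
clock: 24.6
position: [535.0, -14.1, 9.0]
ee_rot: [0.999, -0.053, 0.0, -0.0]
contact_force: [0.5, -0.0, -4.4]
gripper_width: 50.0
grasp_force: 64.3
```

Emit:
{"fn": "step_arm", "kwargs": {"motion": [{"dr": [0, 0, 0], "slide": [0, 0, 0], "jaw": 40}, {"dr": [0, 0, 0], "slide": [0, 0, 0], "jaw": 85}, {"dr": [0, 0, 0], "slide": [0, 0, 0], "jaw": 85}, {"dr": [0, 0, 0], "slide": [0, 0, 0], "jaw": 85}, {"dr": [0, 0, 0], "slide": [0, 0, 0], "jaw": 85}, {"dr": [0, 0, 0], "slide": [0, 0, -20], "jaw": 85}, {"dr": [0, 0, 0], "slide": [0, 0, -60], "jaw": 85}, {"dr": [0, 0, 0], "slide": [0, 0, -90], "jaw": 85}]}}

```text
clock: 25.6
position: [535.0, -14.1, 100.1]
ee_rot: [0.999, -0.053, 0.001, -0.0]
contact_force: [-0.4, 0.8, -0.3]
gripper_width: 85.3
grasp_force: 0.0
```

```bash
python3 -c "
from h import *
togo([501,-130.5,9],np.radians(-6.1))"
```

```text
t 25.6 p [535.  -14.1 100.1] x [ 0.994 -0.106  0.001] z [ 0.001  0.    -1.   ] F [-0.36  0.78 -0.29] Mtool [0.071 0.04  0.009] w 85.3 g 0.0
slide [-21.5 119.3  91.1] dr [-0.001 -0.008  0.003]
```

Emit:
{"fn": "step_arm", "kwargs": {"motion": [{"dr": [0, 0, 0], "slide": [-7, 40, 0], "jaw": 85}, {"dr": [0, 0, 0], "slide": [-14, 80, 0], "jaw": 85}, {"dr": [0, 0, 0], "slide": [-21.5, 119.5, 4], "jaw": 85}, {"dr": [0, 0, 0], "slide": [-21.5, 119.5, 20], "jaw": 85}, {"dr": [0, 0, 0], "slide": [-21.5, 119.5, 48], "jaw": 85}, {"dr": [0, 0, 0], "slide": [-21.5, 119.5, 74], "jaw": 85}, {"dr": [0, 0, 0], "slide": [-21.5, 119.5, 87], "jaw": 85}, {"dr": [0, 0, 0], "slide": [-21.5, 119.5, 91], "jaw": 85}]}}

```text
clock: 26.6
position: [500.4, -130.7, 7.1]
ee_rot: [0.999, -0.053, -0.0, 0.0]
contact_force: [-0.2, -0.1, -0.1]
gripper_width: 85.0
grasp_force: 0.0
```

Emit:
{"fn": "step_arm", "kwargs": {"motion": [{"dr": [0, 0, 0], "slide": [0, 0, 0], "jaw": 40}, {"dr": [0, 0, 0], "slide": [0, 0, 0], "jaw": 40}, {"dr": [0, 0, 0], "slide": [0, 0, 0], "jaw": 40}, {"dr": [0, 0, 0], "slide": [0, 0, 0], "jaw": 40}, {"dr": [0, 0, 0], "slide": [0, 0, 0], "jaw": 40}, {"dr": [0, 0, 0], "slide": [0, 0, 0], "jaw": 40}, {"dr": [0, 0, 0], "slide": [0, 0, 0], "jaw": 40}, {"dr": [0, 0, 0], "slide": [0, 0, -6], "jaw": 40}]}}

```text
clock: 27.6
position: [499.5, -130.6, 13.2]
ee_rot: [0.999, -0.053, -0.001, -0.0]
contact_force: [-0.9, -0.3, -3.4]
gripper_width: 49.4
grasp_force: 62.7
```

Emit:
{"fn": "step_arm", "kwargs": {"motion": [{"dr": [0, 0, 0], "slide": [0, 0, -14], "jaw": 40}, {"dr": [0, 0, 0], "slide": [0, 0, -36], "jaw": 40}, {"dr": [0, 0, 0], "slide": [0, 0, -60], "jaw": 40}, {"dr": [0, 0, 0], "slide": [0, 0, -82], "jaw": 40}, {"dr": [0, 0, 0], "slide": [0, 0, -94], "jaw": 40}, {"dr": [0, 0.4, 0], "slide": [0, 0, -94], "jaw": 40}, {"dr": [0, 1.0, 0], "slide": [0, 0, -94], "jaw": 40}, {"dr": [0, 1.6, 0], "slide": [0, 0, -94], "jaw": 40}]}}

```text
clock: 28.6
position: [499.9, -130.7, 107.4]
ee_rot: [0.992, -0.053, 0.112, 0.006]
contact_force: [0.4, -1.0, -3.8]
gripper_width: 49.6
grasp_force: 62.7
```

```bash
python3 -c "
from h import *
st()"
```

```text
t 28.6 p [ 499.9 -130.7  107.4] x [ 0.969 -0.104  0.223] z [ 0.221 -0.024 -0.975] F [ 0.36 -0.96 -3.75] Mtool [-0.015 -0.662  0.011] w 49.6 g 62.7
```

Emit:
{"fn": "step_arm", "kwargs": {"motion": [{"dr": [0, 0.6, 0], "slide": [0, 0, 0], "jaw": 40}, {"dr": [0, 0.6, 0], "slide": [0, 0, 0], "jaw": 40}, {"dr": [0, 0.6, 0], "slide": [0, 0, 0], "jaw": 40}, {"dr": [0, 0.0, 0], "slide": [0, 0, 0], "jaw": 40}, {"dr": [0, -0.9, 0], "slide": [0, 0, 0], "jaw": 40}, {"dr": [0, -1.9, 0], "slide": [0, 0, 0], "jaw": 40}, {"dr": [0, -2.9, 0], "slide": [0, 0, 0], "jaw": 40}, {"dr": [0, -3.8, 0], "slide": [0, 0, 0], "jaw": 40}]}}

```text
clock: 29.6
position: [503.2, -130.4, 108.0]
ee_rot: [0.987, -0.052, -0.153, -0.009]
contact_force: [0.6, 0.4, -3.9]
gripper_width: 49.4
grasp_force: 62.9
```

Emit:
{"fn": "step_arm", "kwargs": {"motion": [{"dr": [0, 0, 0], "slide": [0, 0, 0], "jaw": 40}, {"dr": [0, 0, 0], "slide": [0, 0, 0], "jaw": 40}, {"dr": [0, 0.6, 0], "slide": [0, 0, 0], "jaw": 40}, {"dr": [0, 1.5, 0], "slide": [0, 0, 0], "jaw": 40}, {"dr": [0, 2.5, 0], "slide": [0, 0, 0], "jaw": 40}, {"dr": [0, 3.5, 0], "slide": [0, 0, 0], "jaw": 40}, {"dr": [0, 4.4, 0], "slide": [0, 0, 0], "jaw": 40}, {"dr": [0, 4.4, 0], "slide": [0, 0, 0], "jaw": 40}]}}

```text
clock: 30.6
position: [494.9, -131.1, 106.6]
ee_rot: [0.987, -0.052, 0.149, 0.009]
contact_force: [-0.2, -0.1, -3.4]
gripper_width: 49.0
grasp_force: 63.3
```

Emit:
{"fn": "step_arm", "kwargs": {"motion": [{"dr": [0, 0, 0], "slide": [0, 0, 0], "jaw": 40}, {"dr": [0, -0.3, 0], "slide": [0, 0, 0], "jaw": 40}, {"dr": [0, -0.8, 0], "slide": [0, 0, 0], "jaw": 40}, {"dr": [0, -1.3, 0], "slide": [0, 0, 0], "jaw": 40}, {"dr": [0, -1.7, 0], "slide": [0, 0, 0], "jaw": 40}, {"dr": [0, -2.0, 0], "slide": [0, 0, 0], "jaw": 40}, {"dr": [0, -2.2, 0], "slide": [0, 0, 0], "jaw": 40}, {"dr": [0, -2.2, 0], "slide": [0, 0, 0], "jaw": 40}]}}

```text
clock: 31.6
position: [503.1, -130.5, 108.1]
ee_rot: [0.999, -0.053, 0.001, -0.0]
contact_force: [0.6, 0.0, -3.2]
gripper_width: 49.3
grasp_force: 63.3
```

```bash
python3 -c "
from h import *
samp(9);st()"
```

```text
[-0.073 -0.094 -0.031 -0.04  -0.026  0.005 -0.015 -0.02   0.02 ] mean [-0.031 -3.669] sd [0.034 0.318]
t 32.05 p [ 500.5 -130.7  107.8] x [ 0.994 -0.106  0.   ] z [ 0.  0. -1.] F [ 0.47 -0.11 -3.89] Mtool [-0.009  0.02  -0.038] w 49.4 g 63.3
```

Emit:
{"fn": "step_arm", "kwargs": {"motion": [{"dr": [0, -0.5, 0], "slide": [0, 0, 0], "jaw": 40}, {"dr": [0, -1.2, 0], "slide": [0, 0, 0], "jaw": 40}, {"dr": [0, -2.0, 0], "slide": [0, 0, 0], "jaw": 40}, {"dr": [0, -2.2, 0], "slide": [0, 0, 0], "jaw": 40}, {"dr": [0, -2.2, 0], "slide": [0, 0, 0], "jaw": 40}, {"dr": [0, -2.2, 0], "slide": [0, 0, 0], "jaw": 40}, {"dr": [0, -1.8, 0], "slide": [0, 0, 0], "jaw": 40}, {"dr": [0, -1.4, 0], "slide": [0, 0, 0], "jaw": 40}]}}

```text
clock: 33.05
position: [500.1, -130.7, 108.0]
ee_rot: [0.994, -0.053, -0.096, -0.005]
contact_force: [-1.1, -1.1, -3.6]
gripper_width: 49.5
grasp_force: 63.3
```

Emit:
{"fn": "step_arm", "kwargs": {"motion": [{"dr": [0, 0.4, 0], "slide": [0, 0, 0], "jaw": 40}, {"dr": [0, 0.8, 0], "slide": [0, 0, 0], "jaw": 40}, {"dr": [0, 1.1, 0], "slide": [0, 0, 0], "jaw": 40}, {"dr": [0, 1.3, 0], "slide": [0, 0, 0], "jaw": 40}, {"dr": [0, 1.4, 0], "slide": [0, 0, 0], "jaw": 40}, {"dr": [0, 1.4, 0], "slide": [0, 0, 0], "jaw": 40}, {"dr": [0, 1.4, 0], "slide": [0, 0, 0], "jaw": 40}, {"dr": [0, 1.4, 0], "slide": [0, 0, 0], "jaw": 40}]}}

```text
clock: 34.05
position: [500.8, -130.7, 107.5]
ee_rot: [0.999, -0.053, -0.0, 0.0]
contact_force: [-0.2, -0.1, -2.8]
gripper_width: 49.4
grasp_force: 63.3
```

```bash
python3 -c "
from h import *
samp(9);st()"
```

```text
[-0.027  0.028 -0.075 -0.004 -0.002  0.033 -0.018 -0.034  0.019] mean [-0.009 -3.609] sd [0.032 0.253]
t 34.5 p [ 500.6 -130.7  107.6] x [ 0.994 -0.106 -0.   ] z [-0. -0. -1.] F [-0.24 -0.17 -3.79] Mtool [-0.004  0.019 -0.001] w 49.5 g 63.3
```

The right unit is sound too. I'll put it back, then fetch the left one.

Emit:
{"fn": "step_arm", "kwargs": {"motion": [{"dr": [0, 0, 0], "slide": [0, 0, 15], "jaw": 40}, {"dr": [0, 0, 0], "slide": [0, 0, 35], "jaw": 40}, {"dr": [0, 0, 0], "slide": [0, 0, 57], "jaw": 40}, {"dr": [0, 0, 0], "slide": [0, 0, 77], "jaw": 40}, {"dr": [0, 0, 0], "slide": [0, 0, 89], "jaw": 40}, {"dr": [0, 0, 0], "slide": [0, 0, 95], "jaw": 40}, {"dr": [0, 0, 0], "slide": [0, 0, 98], "jaw": 40}, {"dr": [0, 0, 0], "slide": [0, 0, 99], "jaw": 40}]}}

```text
clock: 35.5
position: [501.0, -130.7, 9.0]
ee_rot: [0.999, -0.053, 0.0, -0.0]
contact_force: [0.5, -0.2, -3.7]
gripper_width: 49.5
grasp_force: 63.3
```

Emit:
{"fn": "step_arm", "kwargs": {"motion": [{"dr": [0, 0, 0], "slide": [0, 0, 0], "jaw": 40}, {"dr": [0, 0, 0], "slide": [0, 0, 0], "jaw": 85}, {"dr": [0, 0, 0], "slide": [0, 0, 0], "jaw": 85}, {"dr": [0, 0, 0], "slide": [0, 0, 0], "jaw": 85}, {"dr": [0, 0, 0], "slide": [0, 0, 0], "jaw": 85}, {"dr": [0, 0, 0], "slide": [0, 0, -20], "jaw": 85}, {"dr": [0, 0, 0], "slide": [0, 0, -60], "jaw": 85}, {"dr": [0, 0, 0], "slide": [0, 0, -95], "jaw": 85}]}}

```text
clock: 36.5
position: [500.6, -130.7, 104.8]
ee_rot: [0.999, -0.053, 0.0, 0.0]
contact_force: [0.5, 0.2, -1.7]
gripper_width: 85.1
grasp_force: 0.0
```

```bash
python3 -c "
from h import *
togo([524.4,114,106],np.radians(-6.1))"
```

```text
t 36.5 p [ 500.6 -130.7  104.8] x [ 0.994 -0.106  0.   ] z [ 0. -0. -1.] F [ 0.54  0.15 -1.7 ] Mtool [0.001 0.004 0.046] w 85.1 g 0.0
slide [  -2.2 -245.9   -1.2] dr [ 0.001 -0.     0.003]
```

Emit:
{"fn": "step_arm", "kwargs": {"motion": [{"dr": [0, 0, 0], "slide": [0, -25, 0], "jaw": 85}, {"dr": [0, 0, 0], "slide": [0, -65, 0], "jaw": 85}, {"dr": [0, 0, 0], "slide": [-1, -105, 0], "jaw": 85}, {"dr": [0, 0, 0], "slide": [-1, -145, 0], "jaw": 85}, {"dr": [0, 0, 0], "slide": [-2, -185, 0], "jaw": 85}, {"dr": [0, 0, 0], "slide": [-2, -220, 0], "jaw": 85}, {"dr": [0, 0, 0], "slide": [-2, -246, 0], "jaw": 85}, {"dr": [0, 0, 0], "slide": [-2, -246, 0], "jaw": 85}]}}

```text
clock: 37.5
position: [524.9, 115.6, 103.6]
ee_rot: [0.999, -0.052, 0.0, -0.0]
contact_force: [0.4, -0.3, 0.4]
gripper_width: 85.3
grasp_force: 0.0
```

```bash
python3 - <<'E'
from h import *
im=optics.get_image("top"); cv2.imwrite("pics/top1.png",im); side=optics.get_image("side"); cv2.imwrite("pics/side1.png",side)
togo([524.4,114,9],np.radians(-6.1))
g=cv2.cvtColor(im,cv2.COLOR_BGR2GRAY)
n,l,s,c=cv2.connectedComponentsWithStats((g[150:235,192:325]>130).astype(np.uint8))
for k in range(1,n):
    if 80<s[k,4]<400: print(s[k,4],ray("top",c[k][0]+192,c[k][1]+150,47).round(1))
E
```

```text
t 37.6 p [524.3 113.9 103.4] x [ 0.994 -0.106 -0.001] z [-0.001 -0.    -1.   ] F [ 0.37 -0.64  0.24] Mtool [-0.033  0.014 -0.019] w 84.8 g 0.0
slide [ 0.2 -0.2 94.4] dr [0.003 0.005 0.003]
178 [534.3 -14.5  47. ]
175 [ 500.9 -131.3   47. ]
```

View pics/side1.png

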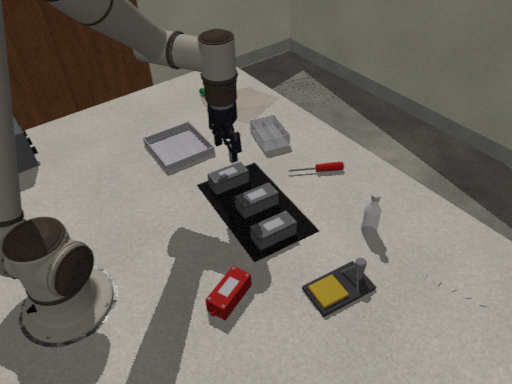

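All three housings are standing back on the mat, around (229,178), (258,200) and (273,231), and the gripper is above the left one.

Emit:
{"fn": "step_arm", "kwargs": {"motion": [{"dr": [0, 0, 0], "slide": [0, 0, 15], "jaw": 85}, {"dr": [0, 0, 0], "slide": [0, 0, 35], "jaw": 85}, {"dr": [0, 0, 0], "slide": [0, 0, 60], "jaw": 85}, {"dr": [0, 0, 0], "slide": [0, 0, 82], "jaw": 85}, {"dr": [0, 0, 0], "slide": [0, 0, 91], "jaw": 85}, {"dr": [0, 0, 0], "slide": [0, 0, 94], "jaw": 85}, {"dr": [0, 0, 0], "slide": [0, 0, 94], "jaw": 60}, {"dr": [0, 0, 0], "slide": [0, 0, 94], "jaw": 40}]}}

```text
clock: 38.6
position: [525.2, 114.3, 10.4]
ee_rot: [0.999, -0.053, 0.001, -0.0]
contact_force: [-0.5, 0.5, 0.7]
gripper_width: 51.0
grasp_force: 0.0
```

Emit:
{"fn": "step_arm", "kwargs": {"motion": [{"dr": [0, 0, 0], "slide": [0, 0, 0], "jaw": 40}, {"dr": [0, 0, 0], "slide": [0, 0, 0], "jaw": 40}, {"dr": [0, 0, 0], "slide": [0, 0, 0], "jaw": 40}, {"dr": [0, 0, 0], "slide": [0, 0, 0], "jaw": 40}, {"dr": [0, 0, 0], "slide": [0, 0, 0], "jaw": 40}, {"dr": [0, 0, 0], "slide": [0, 0, -6], "jaw": 40}, {"dr": [0, 0, 0], "slide": [0, 0, -18], "jaw": 40}, {"dr": [0, 0, 0], "slide": [0, 0, -38], "jaw": 40}]}}

```text
clock: 39.6
position: [523.7, 113.7, 47.4]
ee_rot: [0.999, -0.053, -0.001, 0.001]
contact_force: [-0.1, -0.4, -2.7]
gripper_width: 49.4
grasp_force: 63.2
```

Emit:
{"fn": "step_arm", "kwargs": {"motion": [{"dr": [0, 0, 0], "slide": [0, 0, -20], "jaw": 40}, {"dr": [0, 0, 0], "slide": [0, 0, -40], "jaw": 40}, {"dr": [0, 0, 0], "slide": [0, 0, -52], "jaw": 40}, {"dr": [0, 0, 0], "slide": [0, -20, -52], "jaw": 40}, {"dr": [0, 0, 0], "slide": [-10, -50, -52], "jaw": 40}, {"dr": [0, 0, 0], "slide": [-20, -85, -52], "jaw": 40}, {"dr": [0, 0, 0], "slide": [-30, -120, -52], "jaw": 40}, {"dr": [0, 0, 0], "slide": [-38, -155, -52], "jaw": 40}]}}

```text
clock: 40.6
position: [502.3, 274.0, 98.6]
ee_rot: [0.999, -0.053, -0.001, 0.001]
contact_force: [0.3, 0.7, -3.6]
gripper_width: 49.3
grasp_force: 63.3
```

```bash
python3 -c "
from h import *
togo([493,354,95],np.radians(-6.1))"
```

```text
t 40.6 p [502.3 274.   98.6] x [ 0.994 -0.106 -0.001] z [-0.002 -0.001 -1.   ] F [ 0.3   0.69 -3.56] Mtool [ 0.053  0.112 -0.042] w 49.3 g 63.3
slide [-17.7 -78.6   3.5] dr [0.009 0.011 0.005]
```

Emit:
{"fn": "step_arm", "kwargs": {"motion": [{"dr": [0, 0, 0], "slide": [-8, -35, 0], "jaw": 40}, {"dr": [0, 0, 0], "slide": [-14, -62, 0], "jaw": 40}, {"dr": [0, 0, 0], "slide": [-18, -79, 0], "jaw": 40}, {"dr": [0, 0, 0], "slide": [-18, -79, 10], "jaw": 40}, {"dr": [0, 0, 0], "slide": [-18, -79, 28], "jaw": 40}, {"dr": [0, 0, 0], "slide": [-18, -79, 48], "jaw": 40}, {"dr": [0, 0, 0], "slide": [-18, -79, 64], "jaw": 40}, {"dr": [0, 0, 0], "slide": [-18, -79, 74], "jaw": 40}]}}

```text
clock: 41.6
position: [493.6, 351.6, 24.4]
ee_rot: [0.999, -0.054, -0.001, 0.001]
contact_force: [0.0, 0.2, -3.3]
gripper_width: 49.4
grasp_force: 63.2
```

Emit:
{"fn": "step_arm", "kwargs": {"motion": [{"dr": [0, 0, 0], "slide": [0, 0, 4], "jaw": 40}, {"dr": [0, 0, 0], "slide": [0, 0, 8], "jaw": 40}, {"dr": [0, 0, 0], "slide": [0, 0, 10], "jaw": 40}, {"dr": [0, 0, 0], "slide": [0, 0, 11], "jaw": 40}, {"dr": [0, 0, 0], "slide": [0, 0, 12], "jaw": 40}, {"dr": [0, 0, 0], "slide": [0, 0, 12.5], "jaw": 40}, {"dr": [0, 0, 0], "slide": [0, 0, 13], "jaw": 40}, {"dr": [0, 0, 0], "slide": [0, 0, 13], "jaw": 40}]}}

```text
clock: 42.6
position: [493.8, 352.7, 12.7]
ee_rot: [0.999, -0.053, -0.0, 0.0]
contact_force: [0.5, 0.1, -3.4]
gripper_width: 49.2
grasp_force: 63.2
```

```bash
python3 - <<'E'
from h import *
st(); im=optics.get_image("side")[90:230,100:280]; cv2.imwrite("pics/s2.png",cv2.resize(im,None,fx=4,fy=4,interpolation=2))
E
```

```text
t 42.6 p [493.8 352.7  12.7] x [ 0.994 -0.106 -0.   ] z [-0. -0. -1.] F [ 0.46  0.1  -3.39] Mtool [-0.047  0.031  0.023] w 49.2 g 63.2
```

View pics/s2.png

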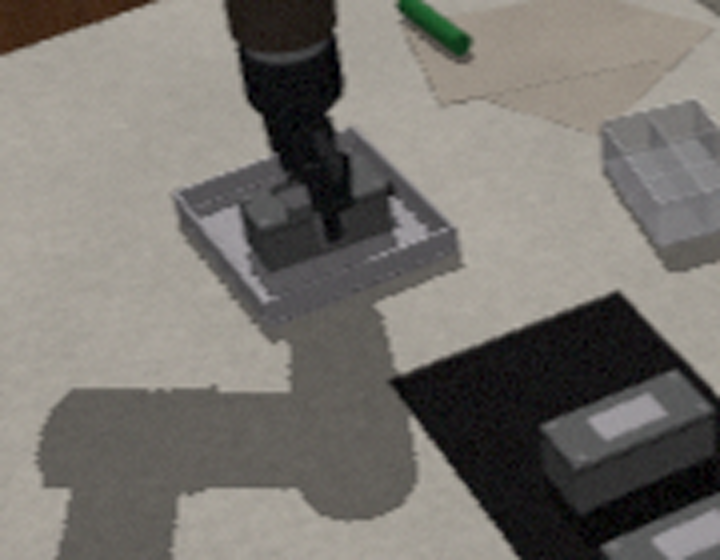

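The housing sits inside the tray walls, at crop (315,225), just above the floor. I'll lower it the last bit slowly until it touches.

Emit:
{"fn": "step_arm", "kwargs": {"motion": [{"dr": [0, 0, 0], "slide": [0, 0, 0.4], "jaw": 40}, {"dr": [0, 0, 0], "slide": [0, 0, 0.8], "jaw": 40}, {"dr": [0, 0, 0], "slide": [0, 0, 1.2], "jaw": 40}, {"dr": [0, 0, 0], "slide": [0, 0, 1.5], "jaw": 40}, {"dr": [0, 0, 0], "slide": [0, 0, 1.8], "jaw": 40}, {"dr": [0, 0, 0], "slide": [0, 0, 2], "jaw": 40}, {"dr": [0, 0, 0], "slide": [0, 0, 2], "jaw": 40}, {"dr": [0, 0, 0], "slide": [0, 0, 2], "jaw": 40}]}}

```text
clock: 43.65
position: [493.8, 352.8, 11.7]
ee_rot: [0.999, -0.053, 0.0, -0.0]
contact_force: [-3.7, -2.4, 5.4]
gripper_width: 49.2
grasp_force: 64.3
```

Contact (5 N). Release and rise.

Emit:
{"fn": "step_arm", "kwargs": {"motion": [{"dr": [0, 0, 0], "slide": [0, 0, -0.5], "jaw": 70}, {"dr": [0, 0, 0], "slide": [0, 0, -0.5], "jaw": 70}, {"dr": [0, 0, 0], "slide": [0, 0, -0.5], "jaw": 75}, {"dr": [0, 0, 0], "slide": [0, 0, -0.5], "jaw": 75}, {"dr": [0, 0, 0], "slide": [0, 0, -10], "jaw": 75}, {"dr": [0, 0, 0], "slide": [0, 0, -40], "jaw": 75}, {"dr": [0, 0, 0], "slide": [0, 0, -85], "jaw": 75}, {"dr": [0, 0, 0], "slide": [0, 0, -130], "jaw": 75}]}}

```text
clock: 44.65
position: [493.8, 352.7, 142.6]
ee_rot: [0.999, -0.053, 0.0, -0.0]
contact_force: [1.0, 0.5, -0.1]
gripper_width: 75.0
grasp_force: 0.0
```

Emit:
{"fn": "step_arm", "kwargs": {"motion": [{"dr": [0, 0, 0], "slide": [-20, 0, -40], "jaw": 75}, {"dr": [0, 0, 0], "slide": [-50, 0, -80], "jaw": 75}, {"dr": [0, 0, 0], "slide": [-80, 0, -100], "jaw": 75}, {"dr": [0, 0, 0], "slide": [-100, 0, -110], "jaw": 75}, {"dr": [0, 0, 0], "slide": [-100, 0, -110], "jaw": 75}, {"dr": [0, 0, 0], "slide": [-100, 0, -110], "jaw": 75}, {"dr": [0, 0, 0], "slide": [-100, 0, -110], "jaw": 75}, {"dr": [0, 0, 0], "slide": [-100, 0, -110], "jaw": 75}]}}

```text
clock: 45.65
position: [394.7, 363.1, 249.8]
ee_rot: [0.999, -0.053, -0.0, 0.001]
contact_force: [-0.1, 0.5, 0.5]
gripper_width: 74.8
grasp_force: 0.0
```

```bash
python3 - <<'E'
from h import *
st(); cv2.imwrite("pics/s3.png",optics.get_image("side"))
E
```

```text
t 45.65 p [394.7 363.1 249.8] x [ 0.994 -0.107 -0.001] z [-0.001 -0.001 -1.   ] F [-0.09  0.5   0.52] Mtool [-0.014  0.003  0.021] w 74.8 g 0.0
```

View pics/s3.png

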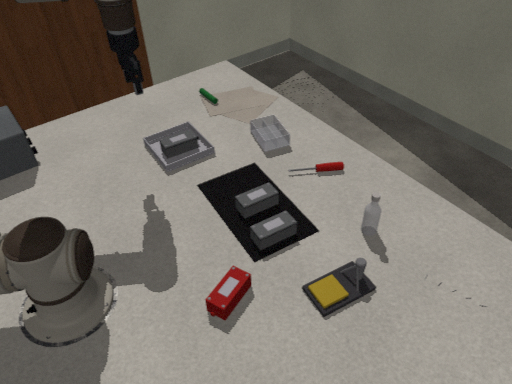

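The faulty unit stands lid up in the tray at (180,145). The two sound ones are on the mat at (258,200) and (273,231), and nothing else has moved.

```bash
python3 -c "
from bench import arm
print(arm.job_done())"
```

```text
the job is handed in; nothing more can be done
None
```

The left housing had the loose coil and now stands lid up in the tray; the middle and right ones tested sound and stand lid up on the mat, and the job was handed in at about 46 s of the 72 s limit.

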